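# Pack the rollers down the magazine tube with the long rod

## Task

A stack of rollers is stuck part-way down the clear tube. Take the long wooden rod out of the rack and push the stack down the tube with it until it bottoms out firmly, then let go and leave the rod standing in the tube. Leave the short rod in its socket.

Things in the scene. Friction and masses are not known exactly. Their poses are not given: they have to be found in the camera images.
- long_rod: the long rod: plain round wooden dowel, 22 mm diameter, 200 mm long, about 80 g, a thin dark ring near its top; it starts upright in one of the two rack sockets, its foot about 15 mm above the table, and so stands 155 mm out of the rack. Origin at the centre of its foot (lower end), z axis along the rod to its top
- short_rod: bystander, to be left alone: same dowel, 22 mm diameter but only 75 mm long, upright in the other socket (which socket is which varies), 30 mm standing out of it. Origin at its foot, z up
- tube_mouth (a point): centre of the open upper end of the fixed upright tube, 115 mm above the table; z up. The tube is clear plastic with a steel collar at the rim, bore 42 mm, outside 52 mm at the rim, bolted down on a round steel foot 78 mm across. Its inner floor is 103 mm below the mouth
- stack_top (a point): centre of the flat top of the stack of three steel rollers (39 mm diameter, with thin rubber rings, 31 mm tall in all) inside the tube. It starts 20 to 35 mm below the mouth and is 70 mm below the mouth when the stack stands on the tube's floor
- rollers (a joint): how far the stack has gone down the tube, in m: it starts between 0 and 0.015, 0.050 = on the tube's floor (hard stop). It slides only up and down, stays where it is left and resists with about 8 N of friction plus 20 N s/m; once on the floor, a push of about 15 to 20 N with the rod sets it firmly
- rack: fixed wooden block, 100 x 50 x 60 mm (its own x, y, z), origin at the centre of its underside; two sockets 25 mm wide and 45 mm deep open at its top, their centres 24 mm either side of its centre along its x axis

How it is judged (in metres and radians):
On the way, in this order (a step that is already met when the one before it is completed fails the run):
1. the long rod's foot is inside the tube, above the stack that has not yet gone home (horizontal distance between long_rod and tube_mouth below 0.016 m and z of long_rod in the frame of tube_mouth below -0.002 m and value of joint rollers below 0.045 m), for 0.02 s.
2. the stack is on the tube's floor and the long rod presses on it with more than 10 N (value of joint rollers above 0.047 m and horizontal distance between long_rod and tube_mouth below 0.016 m and contact force between long_rod and rollers above 10 N).
At the end, for the whole second after the job is handed in: the stack has been pressed onto the tube's floor (within 3 mm, pressed with more than 10 N), and the long rod stands at rest in the tube with its foot at least 55 mm below the mouth, however it leans against the rim (value of joint rollers above 0.047 m and horizontal distance between long_rod and tube_mouth below 0.016 m and z of long_rod in the frame of tube_mouth below -0.055 m and angle between long_rod's own z axis and vertical below 0.45 rad and linear speed of long_rod below 0.03 m/s); the robot touches nothing.
It fails at once if the short rod is moved more than 30 mm (distance of short_rod from where it was at the start of the episode above 0.03 m).
It also fails if it takes over 32 s, if anything falls off the work surface, if the arm or the gripper's body presses on something with over 40 N, if the wrist force passes 120 N, or if a joint passes its speed limit or range.

## Robot

A 6-joint arm with a two-finger parallel gripper is mounted at the origin on a cart in front of the work surface, level with it; the furniture and walls round the work are solid. World frame = base frame: x ahead of the robot, y to its left, z up, the work surface at z = 0. Lengths are in mm, angles in degrees, forces in N, time in s.
With the tool pointing down it reaches from about 425 to 950 mm from the base axis. Payload 14.7 kg.
Tool frame: the origin (TCP) lies midway between the tips of the shut fingers; the grasp point (between the pads) lies 19 mm behind it; z points along the fingers, y is the line along which they close (so a half turn about z gives the same grasp; the last joint's range is limited). The gripper opens to 85 mm and grips with 20 to 120 N. Pads are 22 mm wide; open, the fingers measure 114 mm over their backs; the gripper's body (76 mm by 85 mm) begins 54 mm behind the grasp point. The pads swing forward as they close: fully open they stand 13 mm farther back than shut.
Start: joints at [-72.112, 27.513, 91.461, -0, 61.026, -2.67], TCP at [228.264, -608.595, 231.297] pointing down, gripper open.
Joint ranges: [-157.49, 157.49], [-46.99, 117.5], [13.45, 153.17], [-89.5, 269.5], [5.16, 153.95], [-167.48, 167.48]. Speed limits (degrees/s): [108.29, 108.29, 136.94, 172.46, 172.46, 172.46].

## Interface

Orientations are given as [roll, pitch, yaw] about the fixed x, y, z axes, in that order (R = Rz(yaw) Ry(pitch) Rx(roll)).
In Python, from bench import sensors, eyes, close_job gives the robot as it stands.
- The arm moves only by the tool move_arm, never from a script. Its argument "motion" is a list of rows, each a list of 7 numbers: the shift along the tool's x, y, z in units of 50 mm (1.0 is 50 mm), then the turn, a rotation vector about the tool's x, y, z in units of 8 degrees (1.0 is 8 degrees), then the opening, from 0 (shut) to 1 (fully open). In form: [[x, y, z, rx, ry, rz, hand], ...]. A call has 1 to 8 rows; each row shifts and turns the commanded pose from where the row before left it, along the tool's axes as they then stand; what a row does not reach is not made up. A row lasts 1/10 s, in which the tool goes at most 50 mm and 8.59 degrees, less where a joint would pass 70% of its speed; a pose out of reach is approached as far as the arm can. A call is refused whole if a number of a shift passes 1 or a number of a turn 1, either way. A call with a gripper value outside its range is refused whole. The fingers move at their own pace and stop on an object; "newtons" is the grip in N (left out, the last holds). Time passes only in rows, so rows that do not move let the fingers close. It gives the time, the measured TCP pose, the force, the opening and the grip force at its end, in the units of the state.
- sensors.get_state(): the state, without advancing time (a new reading comes with each control period).
- eyes.capture(name): name is "side" or "top"; returns the picture (420x560x3 uint8, red, green, blue); there is no depth.
- eyes.calibration(name): a dict with "K" (3x3 intrinsics, pixels), "dist_coeffs" ([k1, k2, p1, p2, k3] as OpenCV has them; the pictures are not rectified), "camera_from_world" (4x4, takes a point from world to camera coordinates). Camera axes: x right, y down, z forward; pixel columns grow to the right and rows downward; lengths in mm; the calibration is good to about 2 mm. A picture is of the moment at which its call begins. calibration takes no time and is no camera call.
- close_job(): hands the job in; it is judged then, once.
Trained networks look in the newest picture that a camera, given by its name, has taken for a name from the list of things; names that differ only in an ending like _2 or _b are one class to them, and where a whole thing is asked for, a point or a joint stands for the part that bears it (a point fixed in the world has none). Each returns a list of dicts, best first, with "conf" (0 to 1); they miss things now and then, are a little off and sometimes report something else, mostly with a low value. They report only what shows in the picture. A call takes as long as a camera call.
- eyes.regions_of(camera, target): "pixels" (420x560 bool, what is visible of it) and "xy" ([column, row] in pixels, amid what is visible of it).
The state is a dict: "time_s": time; "joint_pos": joint angles; "joint_velocities": joint speeds; "tau": joint torques, N m; "eef_pos": TCP position; "orientation": TCP orientation; "wrist_force": force on the tool from outside, world axes, zero at the start; "moment": the same for the moment, N m; "gripper_width": opening from 0.0 (shut) to 1.0 (fully open); "finger_force": force on a finger pad.
Only numpy, scipy, OpenCV 4.12 (cv2) and the standard library are available. Lean on these libraries where they do the work, as an engineer would, in place of code of your own. Each camera call takes 0.05 s, during which the arm holds its last target. There are 200 camera calls.

## Working session

There is one attempt and no reset: what is moved stays moved. The work goes in short steps, Python scripts to look and compute and a tool call to move; the robot and the scene stay as the last step left them, time stands still between calls to the robot, and variables do not carry over. Pictures are saved under pics/ and viewed, at most 10 in all, crops included, and the job is handed in when it is done.

Besides the shell and the picture viewer there is one more tool, called after "Request:" by a JSON object that holds its "fn" and its "kwargs". move_arm: Moves the arm, as the interface text tells. Its arguments: {"type":"object","properties":{"motion":{"type":"array","items":{"type":"array","items":{"type":"number"}}},"newtons":{"type":"number"}},"required":["motion"]}

```bash
mkdir -p pics; cat > h.py <<'E'
import numpy as np, cv2
from bench import sensors, eyes, close_job
def cal(n):
    c=eyes.calibration(n); return np.array(c["K"],float),np.array(c["dist_coeffs"],float),np.array(c["camera_from_world"],float)
def ray(n,uv):
    K,d,T=cal(n); p=cv2.undistortPoints(np.array([[uv]],float),K,d)[0,0]
    R,t=T[:3,:3],T[:3,3]; return -R.T@t, R.T@np.array([p[0],p[1],1.])
def atz(n,uv,z):
    o,v=ray(n,uv); return o+v*(z-o[2])/v[2]
def proj(n,P):
    K,d,T=cal(n); return cv2.projectPoints(np.array(P,float).reshape(-1,1,3),cv2.Rodrigues(T[:3,:3])[0],T[:3,3],K,d)[0][:,0]
def tri(a,ua,b,ub):
    o1,v1=ray(a,ua);o2,v2=ray(b,ub)
    s=np.linalg.lstsq(np.c_[v1,-v2],o2-o1,rcond=None)[0]
    p,q=o1+v1*s[0],o2+v2*s[1]; return (p+q)/2,np.linalg.norm(p-q)
E
python3 - <<'E'
from h import *
ims={n:eyes.capture(n) for n in("side","top")}
for n in ims:
    cv2.imwrite(f"pics/{n}0.png",ims[n][...,::-1])
    o,v=ray(n,(280,210)); print(n,o.round(),v.round(2))
    for t in("long_rod","short_rod","rack","rollers"):
        for r in eyes.regions_of(n,t)[:2]:
            ys,xs=np.nonzero(r["pixels"]); print(n,t,round(r["conf"],2),np.round(r["xy"]),xs.min(),xs.max(),ys.min(),ys.max())
s=sensors.get_state();print(s)
E
```

```text
side [443. 335. 625.] [ 0.08 -0.8  -0.6 ]
side long_rod 0.75 [238. 201.] 230 245 161 246
side short_rod 0.78 [270. 238.] 262 275 226 249
side rack 0.63 [261. 259.] 237 284 234 279
side rack 0.19 [237. 204.] 231 246 161 246
top [ 454. -344.  950.] [ 0.05  0.   -1.  ]
top long_rod 0.71 [271. 170.] 265 276 163 183
top long_rod 0.31 [272. 190.] 262 284 167 211
top short_rod 0.44 [272. 198.] 267 277 194 205
top rack 0.58 [270. 189.] 262 283 167 211
top rollers 0.76 [273. 234.] 264 281 224 243
top rollers 0.68 [271. 172.] 265 277 162 183
{'time_s': 0.5, 'joint_pos': array([-7.21120912e+01,  2.75158322e+01,  9.14621066e+01,  5.75737245e-05,
        6.10252419e+01, -2.66935940e+00]), 'joint_velocities': array([ 0.07393662, -0.02922144,  0.04981914,  0.0231382 , -0.00734847,
        0.04215124]), 'tau': array([-1.05877865e-03, -9.49790382e+01, -4.30352426e+01,  3.78153027e-05,
        2.56058171e-03, -3.11168640e-05]), 'eef_pos': array([ 228.26504127, -608.58435208,  231.26380682]), 'orientation': array([-1.79996825e+02, -1.98446985e-04,  2.05572403e+01]), 'wrist_force': array([-0.32163339,  0.15181643, -0.08981658]), 'moment': array([ 0.0472065 ,  0.04164787, -0.00354039]), 'finger_force': 0.0, 'gripper_width': 0.9984750153265963}
```

View pics/side0.png

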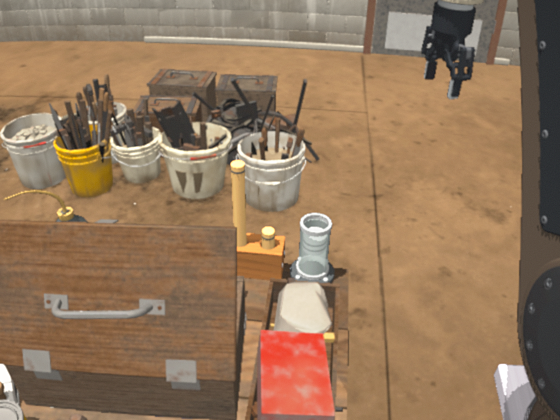

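View pics/top0.png

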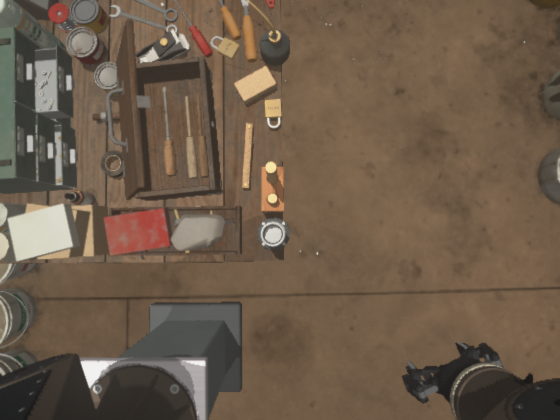

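Side view: long rod top at about (238,166), short rod top (268,232) and tube rim (315,220). Top view: long rod top (271,168), short rod (272,199), tube mouth (273,234). The toolbox lid and crate stand on the camera-left side.

```bash
python3 - <<'E'
from h import *
for nm,us,ut,z in(("long",(238,166),(271,168),215),("short",(268,232),(272,199),90),("tube",(315,220),(273,234),115)):
    print(nm,tri("side",us,"top",ut)[0].round(1),tri("side",us,"top",ut)[1].round(1),atz("side",us,z).round(1),atz("top",ut,z).round(1))
it=cv2.imread("pics/top0.png")[140:260,220:330]; i2=cv2.imread("pics/side0.png")[150:290,215:345]
a=cv2.resize(it,(400,436),interpolation=cv2.INTER_CUBIC); b=cv2.resize(i2,(400,431),interpolation=cv2.INTER_CUBIC)
b=cv2.copyMakeBorder(b,0,5,0,0,0)
cv2.imwrite("pics/crop0.png",np.hstack([a,b]))
print(proj("top",[[500,-300,0],[600,-300,0],[500,-400,0]]).round(), proj("side",[[500,-300,0],[600,-300,0],[500,-400,0]]).round())
E
```

```text
long [ 570.9 -326.2  210.2] 1.0 [ 569.9 -318.7  215. ] [ 569.6 -326.4  215. ]
short [ 522.9 -324.6   86.8] 2.6 [ 523.7 -320.8   90. ] [ 521.3 -324.7   90. ]
tube [ 446.9 -326.5  118.5] 2.2 [ 448.1 -331.   115. ] [ 445.8 -326.5  115. ]
[[263. 211.]
 [262. 169.]
 [304. 210.]] [[280. 281.]
 [223. 276.]
 [286. 244.]]
```

View pics/crop0.png

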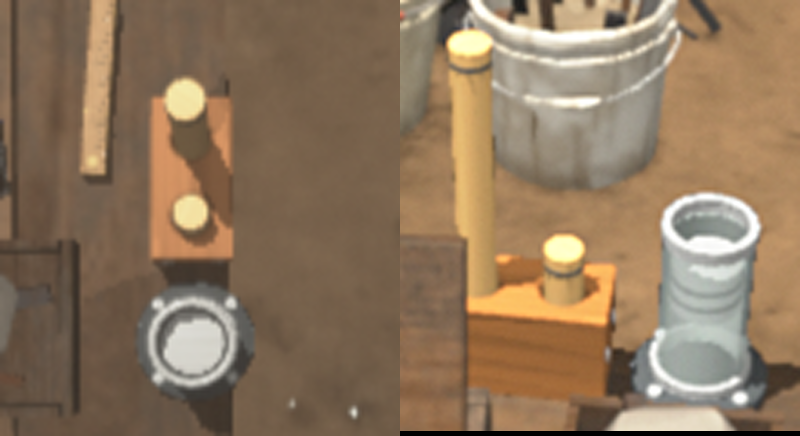

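The long rod is at about (570,-326), and the tube mouth at (446,-327). I'll go up a little, then across to above the rod.

Request:
{"fn": "move_arm", "kwargs": {"motion": [[0, 0, -0.7, 0, 0, 0, 1], [0.6, -0.2, 0, 0, 0, 0, 1], [0.8, -0.28, 0, 0, 0, 0, 1], [0.8, -0.28, 0, 0, 0, 0, 1], [0.8, -0.28, 0, 0, 0, 0, 1], [0.8, -0.28, 0, 0, 0, 0, 1], [0.8, -0.28, 0, 0, 0, 0, 1], [0.8, -0.28, 0, 0, 0, 0, 1]], "newtons": 80}}

```text
time_s: 1.3
eef_pos: [449.3, -424.5, 266.5]
orientation: [180.0, -0.0, 20.6]
wrist_force: [-0.0, -1.0, 0.7]
gripper_width: 1.0
finger_force: 0.0
```

Request:
{"fn": "move_arm", "kwargs": {"motion": [[0.74, -0.25, 0, 0, 0, 0, 1], [0.74, -0.25, 0, 0, 0, 0, 1], [0.74, -0.25, 0, 0, 0, 0, 1], [0.74, -0.25, 0, 0, 0, 0, 1], [0, 0, 0, 0, 0, 0, 1]]}}

```text
time_s: 1.8
eef_pos: [572.3, -323.8, 266.2]
orientation: [-180.0, -0.1, 20.7]
wrist_force: [-0.1, -0.2, 0.3]
gripper_width: 0.998
finger_force: 0.0
```

```bash
python3 - <<'E'
from h import *
s=sensors.get_state(); print(s["eef_pos"],s["joint_pos"].round(1))
ims={n:eyes.capture(n) for n in("side","top")}
print(proj("side",[s["eef_pos"],[570,-326,215]]),proj("top",[s["eef_pos"],[570,-326,215]]))
print([(r["conf"],r["xy"]) for r in eyes.regions_of("side","long_rod")])
a=cv2.resize(ims["top"][120:260,210:340],(400,431),interpolation=cv2.INTER_CUBIC); b=cv2.resize(ims["side"][100:280,180:347],(400,431),interpolation=cv2.INTER_CUBIC)
cv2.imwrite("pics/c1.png",np.hstack([a,b])[...,::-1])
E
```

```text
[ 572.29280473 -323.83423551  266.15788168] [-32.2  26.4  88.2   0.1  65.4  37. ]
[[236.08216376 134.33298794]
 [238.77931789 163.49418781]] [[268.76832423 161.95303528]
 [270.7984725  167.81625551]]
[(0.94, [235.5, 201.5])]
```

View pics/c1.png

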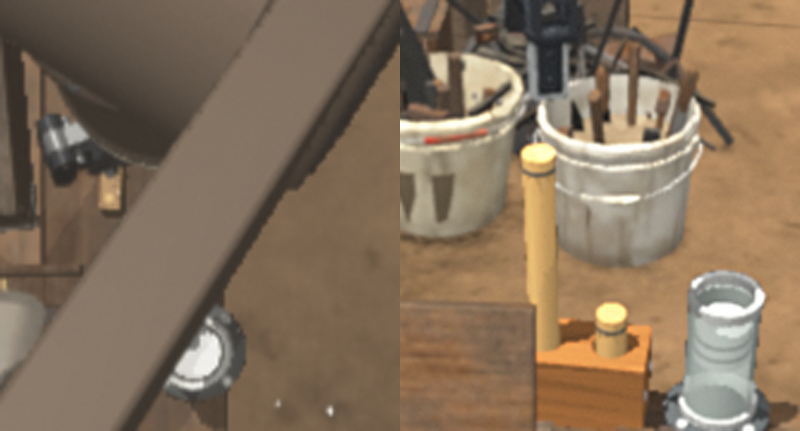

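The picture shows the open gripper above the long rod, rod top at about (237,166) and one finger at about (241,140), which fits. I'll descend and grip.

Request:
{"fn": "move_arm", "kwargs": {"motion": [[-0.05, 0.02, 0.54, 0, 0, 0, 1], [0, 0, 0.54, 0, 0, 0, 1], [0, 0, 0.54, 0, 0, 0, 1], [0, 0, 0.54, 0, 0, 0, 1], [0, 0, 0, 0, 0, 0, 0.5], [0, 0, 0, 0, 0, 0, 0.35], [0, 0, 0, 0, 0, 0, 0.3]], "newtons": 80}}

```text
time_s: 2.65
eef_pos: [567.5, -329.8, 160.0]
orientation: [179.9, -0.1, 20.5]
wrist_force: [-0.5, 0.3, -0.5]
gripper_width: 0.511
finger_force: 0.0
```

```bash
python3 - <<'E'
from h import *
s=sensors.get_state(); print(s["eef_pos"],s["gripper_width"],s["wrist_force"])
im=eyes.capture("side")
cv2.imwrite("pics/c2.png",cv2.resize(im[100:280,180:347],(600,646))[:600,:,::-1])
E
```

```text
[ 567.51571403 -329.78567482  160.01579943] 0.5113616813061087 [-0.50859999  0.28654825 -0.46218029]
```

View pics/c2.png

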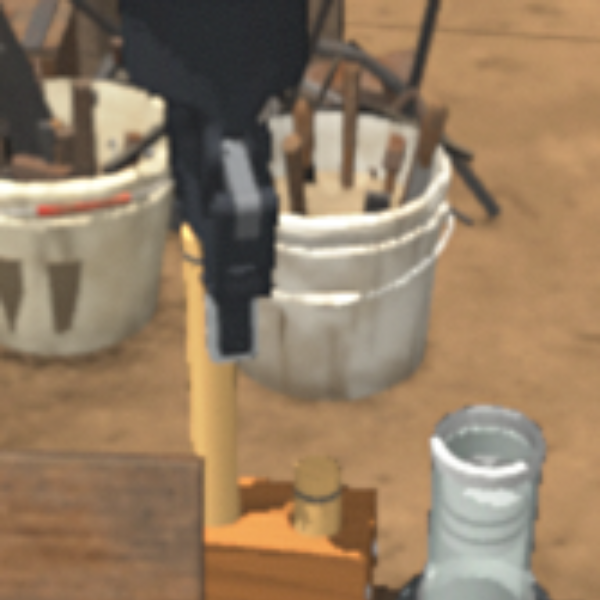

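The rod stands behind the near finger, with the fingers half shut and about 3 mm off centre. I'll correct that and close.

Request:
{"fn": "move_arm", "kwargs": {"motion": [[0.07, -0.05, 0, 0, 0, 0, 0.45], [0, 0, 0, 0, 0, 0, 0.3], [0, 0, 0, 0, 0, 0, 0.1], [0, 0, 0, 0, 0, 0, 0.1], [0, 0, 0, 0, 0, 0, 0.1], [0, 0, 0, 0, 0, 0, 0.1]], "newtons": 80}}

```text
time_s: 3.3
eef_pos: [570.0, -325.3, 159.3]
orientation: [179.9, -0.1, 20.6]
wrist_force: [-0.2, 0.3, 7.5]
gripper_width: 0.233
finger_force: 78.2
```

Request:
{"fn": "move_arm", "kwargs": {"motion": [[0, 0, -0.3, 0, 0, 0, 0.1], [0, 0, -0.5, 0, 0, 0, 0.1], [0, 0, -0.5, 0, 0, 0, 0.1], [0, 0, -0.5, 0, 0, 0, 0.1], [0, 0, -0.5, 0, 0, 0, 0.1], [0, 0, -0.3, 0, 0, 0, 0.1], [0, 0, 0, 0, 0, 0, 0.1]]}}

```text
time_s: 4.0
eef_pos: [570.5, -325.8, 291.7]
orientation: [179.8, -0.2, 20.6]
wrist_force: [0.4, -0.3, -0.7]
gripper_width: 0.238
finger_force: 78.4
```

```bash
python3 - <<'E'
from h import *
s=sensors.get_state(); print(s["eef_pos"],s["gripper_width"],s["wrist_force"])
im=eyes.capture("side"); K=eyes.regions_of("side","long_rod")
for r in K[:2]:
    ys,xs=np.nonzero(r["pixels"]); print(r["conf"],r["xy"],ys.min(),ys.max(),[(y,xs[ys==y].min(),xs[ys==y].max()) for y in range(ys.min(),ys.max()+1,6)])
e=s["eef_pos"]; print(proj("side",[e,[e[0],e[1],e[2]-19],[e[0],e[1],140],[446,-327,115]]))
cv2.imwrite("pics/c3.png",cv2.resize(im[60:270,180:375],(550,592))[...,::-1])
E
```

```text
[ 570.47749443 -325.77434925  291.66785398] 0.2382425912847376 [ 0.41977767 -0.31697213 -0.73815368]Traceback (most recent call last):
  File "<stdin>", line 5, in <module>
    return umr_minimum(a, axis, None, out, keepdims, initial, where)
ValueError: zero-size array to reduction operation minimum which has no identity
```

Request:
{"fn": "move_arm", "kwargs": {"motion": [[-0.3, -0.11, 0, 0, 0, 0, 0.1], [-0.5, -0.18, 0, 0, 0, 0, 0.1], [-0.5, -0.18, 0, 0, 0, 0, 0.1], [-0.5, -0.18, 0, 0, 0, 0, 0.1], [-0.34, -0.12, 0, 0, 0, 0, 0.1], [-0.2, -0.08, 0, 0, 0, 0, 0.1], [0, 0, 0, 0, 0, 0, 0.1], [0, 0, 0, 0, 0, 0, 0.1]]}}

```text
time_s: 4.9
eef_pos: [445.5, -326.6, 288.1]
orientation: [-180.0, -0.0, 20.5]
wrist_force: [-0.0, -0.1, -1.1]
gripper_width: 0.237
finger_force: 78.3
```

```bash
python3 - <<'E'
from h import *
s=sensors.get_state(); print(s["eef_pos"],s["gripper_width"],s["wrist_force"])
im=eyes.capture("side"); K=eyes.regions_of("side","long_rod")
e=s["eef_pos"]; print(proj("side",[e,[e[0],e[1],e[2]+19],[e[0],e[1],147],[446,-327,115]]))
cv2.imwrite("pics/c3.png",cv2.resize(im[60:270,220:415],(550,592),interpolation=cv2.INTER_CUBIC)[...,::-1])
for r in K[:2]:
    ys,xs=np.nonzero(r["pixels"]); print(r["conf"],r["xy"],[(y,xs[ys==y].min(),xs[ys==y].max()) for y in np.unique(ys)[::6]],ys.max(initial=0))
t=eyes.capture("top"); cv2.imwrite("pics/t3.png",cv2.resize(t[180:290,220:330],(550,550),interpolation=cv2.INTER_CUBIC)[...,::-1])
E
```

```text
[ 445.49612541 -326.57492888  288.06448913] 0.23654052502147865 [-0.01348126 -0.11416693 -1.09221227]
[[323.75716688 125.84458256]
 [324.64147381 113.78021671]
 [317.69001679 205.81241875]
 [316.13975454 221.60096737]]
0.79 [319.1, 164.2] [(np.int64(89), np.int64(319), np.int64(319)), (np.int64(95), np.int64(317), np.int64(320)), (np.int64(101), np.int64(317), np.int64(320)), (np.int64(107), np.int64(316), np.int64(320)), (np.int64(113), np.int64(316), np.int64(319)), (np.int64(119), np.int64(316), np.int64(319)), (np.int64(125), np.int64(315), np.int64(318)), (np.int64(131), np.int64(315), np.int64(328)), (np.int64(137), np.int64(314), np.int64(329)), (np.int64(143), np.int64(314), np.int64(328)), (np.int64(149), np.int64(314), np.int64(328)), (np.int64(155), np.int64(313), np.int64(327)), (np.int64(161), np.int64(313), np.int64(327)), (np.int64(167), np.int64(312), np.int64(326)), (np.int64(173), np.int64(312), np.int64(326)), (np.int64(179), np.int64(312), np.int64(325)), (np.int64(185), np.int64(311), np.int64(325)), (np.int64(191), np.int64(311), np.int64(324)), (np.int64(197), np.int64(310), np.int64(324)), (np.int64(203), np.int64(310), np.int64(323)), (np.int64(209), np.int64(312), np.int64(321))] 210
```

View pics/c3.png

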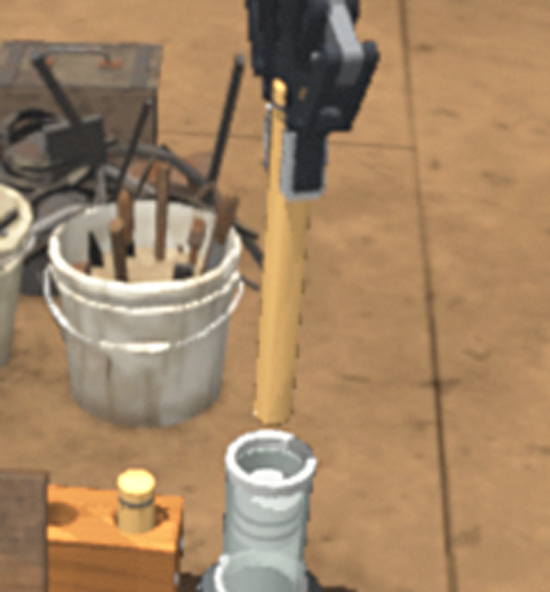

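The rod is held vertically, its foot at about (317,208), right over the tube mouth at (315,220). I'll insert it and begin pushing.

Request:
{"fn": "move_arm", "kwargs": {"motion": [[0, 0, 0.4, 0, 0, 0, 0.1], [0, 0, 0.4, 0, 0, 0, 0.1], [0, 0, 0.2, 0, 0, 0, 0.1], [0, 0, 0.2, 0, 0, 0, 0.1], [0, 0, 0.2, 0, 0, 0, 0.1], [0, 0, 0.2, 0, 0, 0, 0.1], [0, 0, 0, 0, 0, 0, 0.1]]}}

```text
time_s: 5.75
eef_pos: [445.1, -326.3, 207.7]
orientation: [-180.0, 0.0, 20.6]
wrist_force: [-0.7, 0.2, -1.6]
gripper_width: 0.235
finger_force: 78.3
```

Request:
{"fn": "move_arm", "kwargs": {"motion": [[0, 0, 0.1, 0, 0, 0, 0.1], [0, 0, 0.1, 0, 0, 0, 0.1]]}}

```text
time_s: 5.95
eef_pos: [445.6, -326.9, 199.0]
orientation: [179.9, -0.0, 20.6]
wrist_force: [-1.0, 0.8, 7.1]
gripper_width: 0.235
finger_force: 79.2
```

Friction resistance of about 8 N shows that the rod is pushing the stack. I'll continue in small steps.

Request:
{"fn": "move_arm", "kwargs": {"motion": [[0, 0, 0.08, 0, 0, 0, 0.1], [0, 0, 0.06, 0, 0, 0, 0.1]]}}

```text
time_s: 6.15
eef_pos: [445.6, -326.9, 191.9]
orientation: [179.9, -0.0, 20.6]
wrist_force: [-1.6, 0.8, 7.2]
gripper_width: 0.239
finger_force: 79.1
```

Request:
{"fn": "move_arm", "kwargs": {"motion": [[0, 0, 0.04, 0, 0, 0, 0.1], [0, 0, 0.04, 0, 0, 0, 0.1]]}}

```text
time_s: 6.35
eef_pos: [445.6, -326.9, 188.0]
orientation: [179.9, -0.0, 20.6]
wrist_force: [-1.9, 2.3, 25.9]
gripper_width: 0.237
finger_force: 81.4
```

Request:
{"fn": "move_arm", "kwargs": {"motion": [[0, 0, 0.01, 0, 0, 0, 0.1], [0, 0, 0, 0, 0, 0, 0.1], [0, 0, 0, 0, 0, 0, 0.1]]}}

```text
time_s: 6.65
eef_pos: [445.8, -327.0, 188.1]
orientation: [179.9, -0.1, 20.6]
wrist_force: [-1.1, 2.3, 13.3]
gripper_width: 0.239
finger_force: 80.0
```

```bash
python3 - <<'E'
from h import *
s=sensors.get_state(); print(s["eef_pos"],s["gripper_width"],s["wrist_force"])
im=eyes.capture("side")
cv2.imwrite("pics/c4.png",cv2.resize(im[60:290,220:415],(500,590),interpolation=cv2.INTER_CUBIC)[...,::-1])
E
```

```text
[ 445.82477919 -327.01006436  188.07945732] 0.23852978451796045 [-1.08978027  2.29841772 13.32668988]
```

View pics/c4.png

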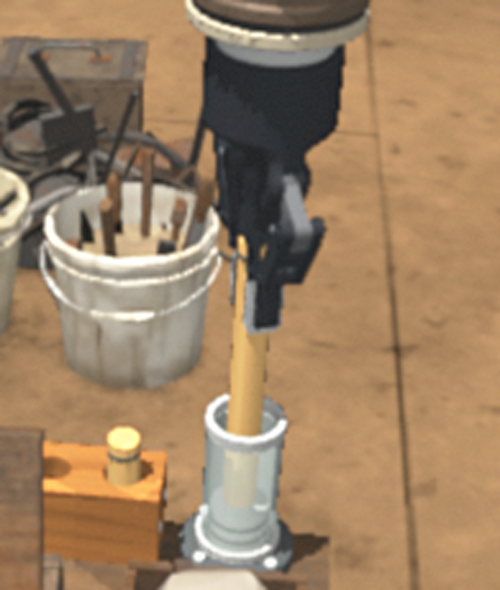

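The picture shows the stack on the tube floor (about (241,525) in the crop) with the rod standing on it. One more firm press, then I'll relax it and open.

Request:
{"fn": "move_arm", "kwargs": {"motion": [[0, 0, 0.04, 0, 0, 0, 0.1], [0, 0, 0, 0, 0, 0, 0.1]]}}

```text
time_s: 6.9
eef_pos: [446.7, -327.6, 187.8]
orientation: [179.8, -0.2, 20.6]
wrist_force: [-4.5, 6.2, 40.7]
gripper_width: 0.236
finger_force: 83.6
```

Request:
{"fn": "move_arm", "kwargs": {"motion": [[0, 0, -0.03, 0, 0, 0, 0.1], [0, 0, 0, 0, 0, 0, 0.3], [0, 0, 0, 0, 0, 0, 0.5], [0, 0, 0, 0, 0, 0, 0.8], [0, 0, 0, 0, 0, 0, 1], [0, 0, 0, 0, 0, 0, 1], [0, 0, 0, 0, 0, 0, 1], [0, 0, 0, 0, 0, 0, 1]]}}

```text
time_s: 7.7
eef_pos: [445.0, -326.5, 186.2]
orientation: [-180.0, 0.0, 20.6]
wrist_force: [0.8, -0.2, 0.0]
gripper_width: 1.0
finger_force: 0.0
```

```bash
python3 - <<'E'
from h import *
s=sensors.get_state(); print(s["eef_pos"],s["gripper_width"],s["wrist_force"])
im=eyes.capture("side")
cv2.imwrite("pics/c5.png",cv2.resize(im[60:290,220:415],(500,590),interpolation=cv2.INTER_CUBIC)[...,::-1])
E
```

```text
[ 444.9765452  -326.52111335  186.2078743 ] 0.9995846943427857 [ 0.84982238 -0.19778501  0.03227705]
```

View pics/c5.png

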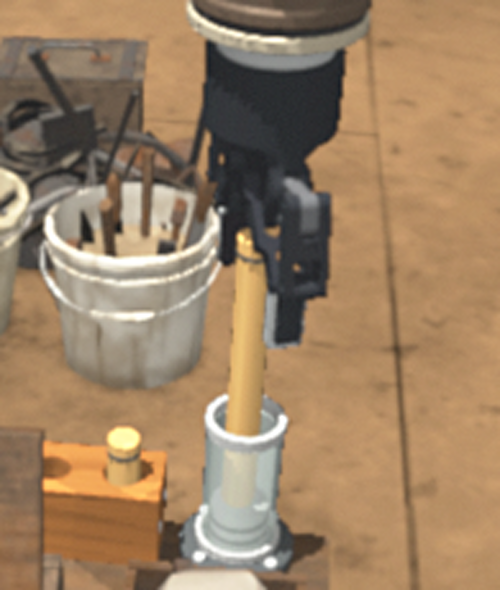

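The press reached about 40 N. The rod now stands free in the tube and the fingers are open. I'll go straight up.

Request:
{"fn": "move_arm", "kwargs": {"motion": [[0, 0, -0.3, 0, 0, 0, 1], [0, 0, -0.5, 0, 0, 0, 1], [0, 0, -0.6, 0, 0, 0, 1], [0, 0, -0.6, 0, 0, 0, 1], [0, 0, -0.5, 0, 0, 0, 1], [0, 0, -0.3, 0, 0, 0, 1], [0, 0, 0, 0, 0, 0, 1], [0, 0, 0, 0, 0, 0, 1]]}}

```text
time_s: 8.55
eef_pos: [444.9, -326.4, 325.9]
orientation: [-180.0, 0.0, 20.6]
wrist_force: [-0.1, 0.1, -0.1]
gripper_width: 1.001
finger_force: 0.0
```

```bash
python3 - <<'E'
from h import *
s=sensors.get_state(); print(s["eef_pos"],s["gripper_width"],s["wrist_force"])
im=eyes.capture("side")
cv2.imwrite("pics/c6.png",cv2.resize(im[60:290,220:415],(500,590),interpolation=cv2.INTER_CUBIC)[...,::-1])
E
```

```text
[ 444.87233848 -326.42688016  325.85942507] 1.0011046408357995 [-0.11994123  0.06265288 -0.11346747]
```

View pics/c6.png

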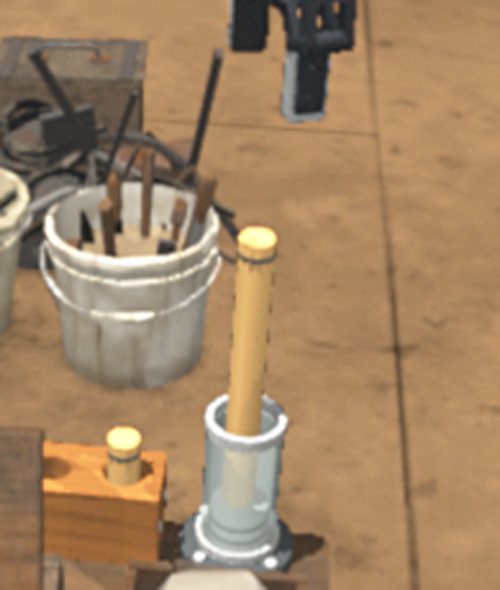

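The rod stands upright in the tube (rod top at about (320,152)), the gripper is clear and the short rod hasn't moved. I'll hand in.

```bash
python3 -c "
from bench import close_job; print(close_job())"
```

```text
the job is handed in; nothing more can be done
None
```

I pushed the stack down to the tube floor, pressed it there with about 40 N, and left the long rod standing free in the tube; the short rod is still in its socket, and I handed the job in at about 8.6 s (no verdict was returned).

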